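# Level the trolley's pine shelf with the levelling key

### The arm

A 7-joint arm with a two-finger parallel gripper is mounted at the origin on the work surface. World frame = base frame: x ahead of the robot, y to its left, z up, the work surface at z = 0. Lengths are in m, angles in rad, forces in N, time in s.
With the tool pointing down it reaches from about 0.425 to 0.875 m from the base axis. Payload 4.7 kg.
Tool frame: the origin (TCP) lies midway between the tips of the shut fingers; the grasp point (between the pads) lies 19 mm behind it; z points along the fingers, x is the direction in which the jaws open and shut, and the axes are right-handed (so a half turn about z gives the same grasp; the last joint's range is limited). The gripper opens to 87 mm and grips with 3 to 60 N. Pads are 19 mm wide; open, the fingers measure 117 mm over their backs; the gripper's body (75 mm by 190 mm) begins 51 mm behind the grasp point.
Start: joints at [1.273, 0.321, -0.07, 1.45, 0.023, 1.371, -0.057], TCP at [0.199, -0.619, 0.191] pointing down, gripper open.
Joint ranges: [-2.86, 2.86], [-0.3, 2.09], [-1.38, 1.24], [0.06, 2.45], [-1.56, 4.7], [0.09, 2.05], [-2.69, 2.69]. Speed limits (rad/s): [2.57, 2.57, 3.14, 3.14, 3.14, 3.14, 3.14].

### API

Orientations are given as a rotation vector (axis times angle).
In Python, from bench import get_state, eyes, ticket gives the robot as it stands.
- The arm moves only by the tool carry_out, never from a script. Its argument "motion" is a list of rows, each a list of 2 entries, a list of its own where there are three numbers: the shift along the world's x, y, z in m, then the turn about the world's z in rad. A call has 1 to 20 rows; each row is the pose to reach, as a shift and turn from the pose commanded when the call began; what a row does not reach only later rows make up. A row lasts 1/10 s, in which the tool goes at most 50 mm and 8.59 degrees, less where a joint would pass 70% of its speed; a pose out of reach is approached as far as the arm can. A call with a gripper value outside its range is refused whole. "grip" is the gripper command: -1 is fully open, 1 is shut, values between are in proportion, set as the call begins (left out, the last holds). The fingers move at their own pace and stop on an object; "squeeze" is the grip in N (left out, the last holds). Time passes only in rows, so rows that repeat a pose let the fingers close. It gives the time, the measured TCP pose, the force and the opening at its end, in the units of the state.
- get_state(): the state, without advancing time (a new reading comes with each control period).
- eyes.get_image(name): name is "scene" or "top" or "wrist"; returns a dict with "pixels" (384x512x3 uint8, blue, green, red), "mtx" (3x3 intrinsics, pixels), "extrinsics" (4x4, takes a point from camera to world coordinates). Camera axes: x right, y down, z forward; pixel columns grow to the right and rows downward; lengths in m; the calibration is good to about 2 mm. The wrist camera is an equidistant fisheye: a pixel r from the principal point sees the ray r / f radians off the axis. A picture is of the moment at which its call begins. There is no depth.
- ticket.close_job(): hands the job in, once; it reports no verdict.
The state is a dict: "time": time; "joint_positions": joint angles; "qd": joint speeds; "joint_torque": joint torques, N m; "position": TCP position; "tool_rot": TCP orientation; "ft_force": force on the tool from outside, world axes, zero at the start; "torque": the same for the moment, N m; "grip_width": opening from 0.0 (shut) to 1.0 (fully open).
Only numpy, scipy, OpenCV 4.12 (cv2) and the standard library are available. Lean on these libraries where they do the work, as an engineer would, in place of code of your own. Each camera call takes 0.05 s, during which the arm holds its last target. There are 200 camera calls.

### The job

Take the levelling key out of its wooden block, seat it fully in the square socket of the pine shelf's brass levelling foot, press the sprung foot down and turn it with the key until the bubble of the spirit level is centred between its lines. Finish while still holding the key: keep the foot pressed down with the key, the bubble centred and still, and do not let go. Leave the glasses, jigger, stopper, mallet and bottle where they are.

Things in the scene. Friction and masses are not known exactly. Their poses are not given: they have to be found in the camera images.
- key_grip (a point): centre of the red flat handle of the levelling key: handle 44 mm wide (along x), 12 mm thick (along y), 36 mm tall (z up). At the start the key (95 to 170 g) stands upright in a square hole in a dark wooden block (70 x 70 x 40 mm tall, fixed to the table, its sides parallel to the key's); lift it 28 mm to clear the hole. The hole is 4 mm wider than the shank.
- key_tip (a point): lower end of the key, 64 mm below the handle's centre. From the tip up: a tapered round nose 11 mm long that widens from 8 mm at the tip to 17 mm, a 16 mm square steel shank 35 mm long whose sides run along the handle's width and thickness, then the handle.
- socket (a point): centre of the mouth of the square socket in the top of the brass levelling foot, an upright round knob 48 mm across, 32 mm tall, on the robot's side of the low pine shelf, near the shelf's -y end. z up, x and y along the square's sides. Socket 19 mm square, 24 mm deep; the key fits any of four ways round, with 0.2 rad of play. The shelf's top is level with the mouth, its edge 45 mm from the foot's axis.
- socket_floor (a point): centre of the floor of that socket, 24 mm below its mouth
- foot_press (a joint): how far the brass foot is pressed down against its spring, m: 0 = up, 0.006 = fully down on its stop. It starts to give at about 3 N and needs about 6 N to be fully down; it springs up when released.
- foot_turn (a joint): turn of the brass foot, rad, growing clockwise seen from above, range -0.5 to 2.4; stiff: about 0.12 N m of friction and it stays where it is left. The value at which the shelf is level differs every time: only the bubble shows it.
- bubble_mid (a point): middle of the white bubble (13 mm wide, about 19 mm long) in the green window of the yellow spirit level (240 mm long) that is fixed on the pine shelf. Turning the foot clockwise by 1 rad moves it 15 mm towards +y of point vial_mid. Turning back moves it back. Pressing alone does not move it.
- vial_mid (a point): middle of the green window, half-way between its two black lines (24 mm apart), at the bubble's height; y runs along the level, z up. The bubble is centred when it lies between the lines, at this point. At the start it is 8 to 20 mm off towards -y.
- mallet_mid (a point): centre of the head (70 x 115 x 70 mm) of the wooden ice mallet that lies on the table; its 200 mm handle runs to -x. To be left alone.
- tumbler_a_mid (a point): centre, half-way up: heavy-based glass tumbler, 82 mm wide, 90 mm tall. To be left alone.
- tumbler_b_mid (a point): centre, half-way up: a second, identical tumbler. To be left alone.
- jigger_mid (a point): centre, half-way up: waisted stainless jigger, 44 mm wide, 90 mm tall. To be left alone.
- stopper_mid (a point): centre, half-way up: steel bottle stopper standing upright, 38 mm wide, 58 mm tall. To be left alone.
- bottle_mid (a point): centre, half-way up: amber glass bottle, 72 mm wide, 230 mm tall. To be left alone.
Things that resemble listed ones, but are neither listed nor needed, are in the scene too. Of the things like the part that bears key_grip, leave any that is pink; of the rest the larger one is meant.

How it is judged:
By the outcome, as a careful person would: the job done as asked, in the order asked, and still so for the second after the job is handed in, while the arm keeps its last pose, push and grip.
It also fails if it takes over 51 s, if anything falls off the work surface, if the arm or the gripper's body presses on something with over 40 N, if the wrist force passes 120 N, or if a joint passes its speed limit or range.

## Working session

There is one attempt and no reset: what is moved stays moved. The work goes in short steps, Python scripts to look and compute and a tool call to move; the robot and the scene stay as the last step left them, time stands still between calls to the robot, and variables do not carry over. Pictures are saved under pics/ and viewed, about 8 in all and at most 12, crops included, and the job is handed in when it is done.

Besides the shell and the picture viewer there is one more tool, called after "Emit:" as a command line: name --argument value ..., lists and objects as JSON in quotes. carry_out: Moves the arm, as the interface text tells. Its arguments: {"type":"object","properties":{"motion":{"type":"array","items":{"type":"array"}},"grip":{"type":"number"},"squeeze":{"type":"number"}},"required":["motion"]}

```bash
mkdir -p pics; ls; cat > h.py <<'E'
import numpy as np, cv2
from bench import get_state, eyes, ticket
def shot(n,f,crop=None,s=1):
    d=eyes.get_image(n); p=d["pixels"]
    np.savez('pics/'+f+'.npz',**{k:np.array(v) for k,v in d.items()})
    if crop: x0,y0,x1,y1=crop; p=p[y0:y1,x0:x1]
    if s!=1: p=cv2.resize(p,None,fx=s,fy=s,interpolation=cv2.INTER_CUBIC)
    cv2.imwrite('pics/'+f+'.png',p); return d
def pos(f,u,v,z,fish=False):
    d=np.load('pics/'+f+'.npz'); K=d['mtx'];E=d['extrinsics']
    a=np.array([(u-K[0,2])/K[0,0],(v-K[1,2])/K[1,1]])
    if fish:
        r=np.hypot(*a); ray=np.r_[a/r*np.sin(r),np.cos(r)] if r>0 else np.array([0,0,1.])
    else: ray=np.r_[a,1]
    w=E[:3,:3]@ray; c=E[:3,3]; return c+w*(z-c[2])/w[2]
def proj(f,P):
    d=np.load('pics/'+f+'.npz'); K=d['mtx'];E=d['extrinsics']
    c=E[:3,:3].T@(np.array(P)-E[:3,3]); return (K@(c/c[2]))[:2]
E
python3 - <<'E'
from h import *
shot("top","top1",s=1.5); d=shot("scene","sc1",s=1.5)
print(get_state())
for f in("top1","sc1"):
    q=np.load(f'pics/{f}.npz'); print(q['mtx'],q['extrinsics'])
E
```

```text
pics
{'time': 0.1, 'joint_positions': array([ 1.27306788,  0.32177018, -0.07012375,  1.45154196,  0.02258839,
        1.37078936, -0.05693719]), 'qd': array([-1.02420303e-03,  2.86775807e-05, -4.23087506e-04, -1.77873633e-03,
        9.90240587e-04,  7.66623598e-04, -8.64144364e-04]), 'joint_torque': array([ 3.32380114e-05, -4.92570949e+01, -4.05798666e-01, -3.13396311e+01,
       -6.42091711e-02,  3.95317865e-02,  8.52245557e-05]), 'position': array([ 0.19923206, -0.61814243,  0.18956294]), 'tool_rot': array([-2.53869675e+00,  1.84894653e+00,  2.24635246e-03]), 'ft_force': array([0.14216769, 0.12245256, 0.24775029]), 'torque': array([ 0.00013761, -0.06933504, -0.01708075]), 'grip_width': 0.9996033137875333}
[[364.11669884   0.         260.17650959]
 [  0.         364.11669884 189.37449788]
 [  0.           0.           1.        ]] [[-2.57583231e-02 -9.81983564e-01  1.87202534e-01  2.96179764e-01]
 [-9.99658251e-01  2.44669638e-02 -9.20587908e-03 -5.65676423e-04]
 [ 4.45974433e-03 -1.87375685e-01 -9.82278200e-01  1.31587901e+00]
 [ 0.00000000e+00  0.00000000e+00  0.00000000e+00  1.00000000e+00]]
[[442.45387889   0.         252.86029765]
 [  0.         442.45387889 201.06576989]
 [  0.           0.           1.        ]] [[ 0.72896547  0.49969256 -0.46788534  1.10814649]
 [ 0.68440454 -0.54611234  0.48306494 -0.63027054]
 [-0.014134   -0.67236051 -0.74008889  1.07399364]
 [ 0.          0.          0.          1.        ]]
```

View pics/top1.png

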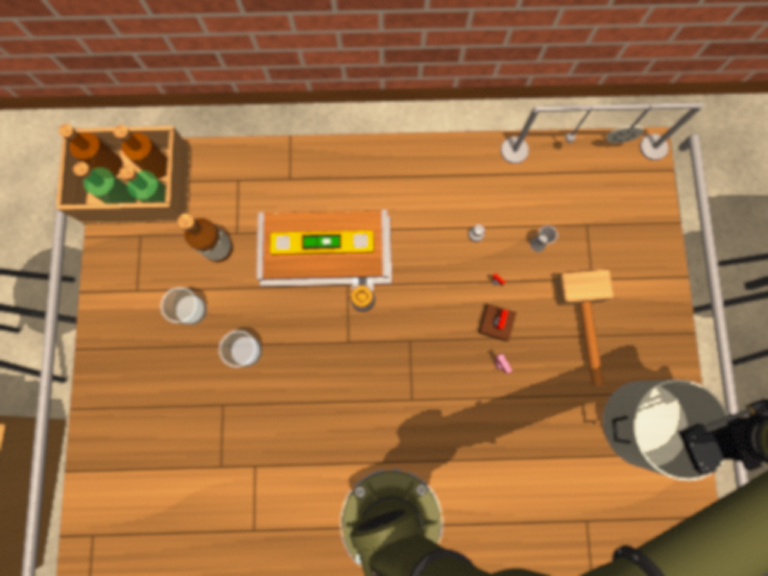

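View pics/sc1.png

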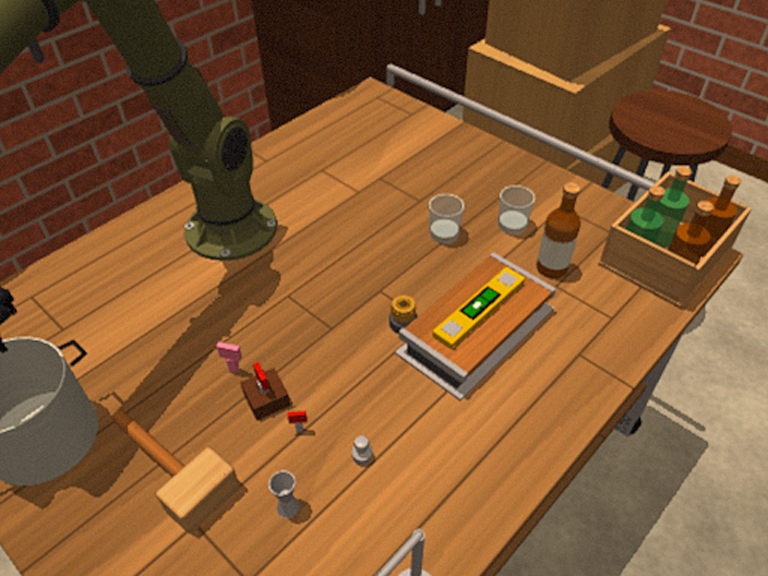

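Top view (1.5x): key in block at (503,319), block centre (497,322), foot (361,296), level window (322,241). The small red key at (497,278) and pink key at (503,362) are decoys. Scene view: key (261,377), foot (403,305). I'll enlarge both.

```bash
python3 - <<'E'
from h import *
a=np.load('pics/top1.npz')['pixels'];b=np.load('pics/sc1.npz')['pixels']
def c(p,x0,y0,w,h): return cv2.resize(p[y0:y0+h,x0:x0+w],(400,300),interpolation=cv2.INTER_CUBIC)
m=np.vstack([np.hstack([c(a,310,195,40,30),c(a,195,145,60,45+0)]),np.hstack([c(b,155,235,40,30),c(b,255,170,100,75)])])
cv2.imwrite('pics/m1.png',m)
print(pos('top1',503/1.5,319/1.5,.076),pos('sc1',261/1.5,377/1.5,.076))
print(pos('top1',361/1.5,296/1.5,.05),pos('sc1',403/1.5,303/1.5,.05))
E
```

```text
[ 0.44480055 -0.26765128  0.076     ] [ 0.44477535 -0.26362158  0.076     ]
[0.51060217 0.05703312 0.05      ] [0.49984951 0.06851889 0.05      ]
```

View pics/m1.png

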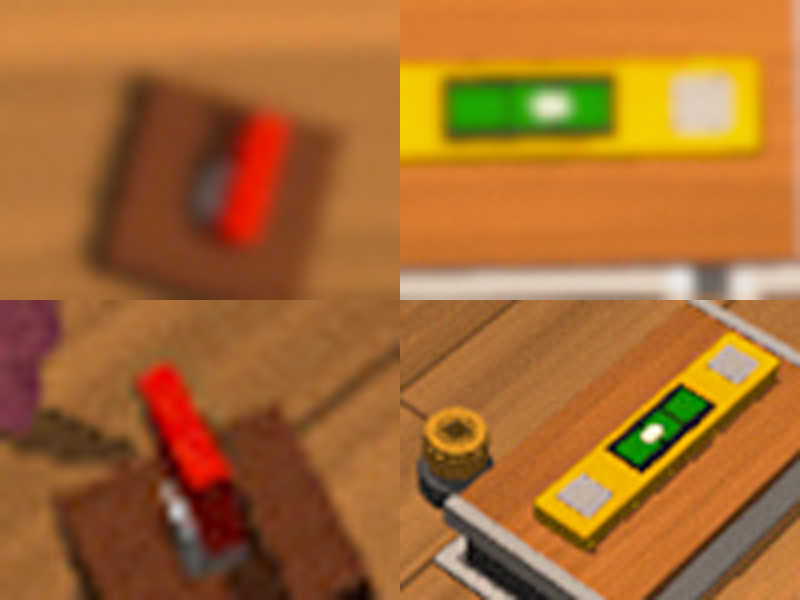

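Enlarged crops. Top: the handle's top face runs (240,245)–(272,112) in the crop, centred at (256,178). The bubble (549,105) is right of the window middle (529), i.e. towards -y. Scene: foot mouth at crop (457,430).

```bash
cat >> h.py <<'E'
def tri(obs):
    A=np.zeros((3,3));b=np.zeros(3)
    for f,u,v in obs:
        c=np.load('pics/'+f+'.npz')['extrinsics'][:3,3]; p=pos(f,u,v,0); w=(p-c)/np.linalg.norm(p-c)
        M=np.eye(3)-np.outer(w,w); A+=M;b+=M@c
    x=np.linalg.solve(A,b); return x,[proj(f,x)-[u,v] for f,u,v in obs]
def ang(p,q): d=q-p; return np.arctan2(d[1],d[0])
E
python3 - <<'E'
from h import *
print('handle top',tri([('top1',335.6,212.8),('sc1',173.5,247.5)]))
print(pos('top1',335.6,212.8,.094))
p=pos('top1',334,219.5,.094);q=pos('top1',337.2,206.2,.094);print(ang(p,q),np.linalg.norm(q-p))
print('handle sc',ang(pos('sc1',155+22.0,235+17.7,.094),pos('sc1',155+16,235+7,.094)))
f=lambda x,y:pos('top1',310+x/10,195+y/10,.04)
print('block',ang(f(95,265),f(145,75)),ang(f(303,300),f(340,130)),ang(f(145,75),f(340,130))+np.pi/2)
print('foot',tri([('top1',240.7,197.3),('sc1',269.25,202.5)]))
g=lambda x,y:pos('top1',195+x/6.667,145+y/6.667,.07)
print('level',g(549,105),g(529,107),'dir',ang(g(613,110),g(445,107)))
s=get_state();print(s['position'])
E
```

```text
handle top (array([ 0.44341949, -0.26354731,  0.09226362]), [array([-0.45460287, -0.295876  ]), array([-0.66311252,  0.05917389])])
[ 0.44216782 -0.26464601  0.094     ]
-0.2971729901813009 0.04690521690462418
handle sc 2.844827481226632
block -0.311293549309861 -0.2794212248735721 -0.3052274750578754
foot (array([0.50956814, 0.05760364, 0.06337877]), [array([-0.37712157, -0.30674571]), array([-0.54119923,  0.1061474 ])])
level [ 0.63515097 -0.07561015  0.07      ] [ 0.63431551 -0.06496407  0.07      ] dir 1.527799615061857
[ 0.19923206 -0.61814243  0.18956294]
```

Emit:
carry_out --motion '[[[0, 0, 0.05], 0], [[0, 0, 0.1], 0], [[0.03, 0.04, 0.1], -0.1], [[0.06, 0.08, 0.1], -0.2], [[0.085, 0.12, 0.1], -0.3], [[0.11, 0.16, 0.1], -0.4], [[0.14, 0.2, 0.09], -0.5], [[0.165, 0.24, 0.07], -0.6], [[0.19, 0.28, 0.05], -0.61], [[0.215, 0.32, 0.02], -0.61], [[0.235, 0.345, 0.0], -0.61], [[0.244, 0.355, -0.015], -0.61], [[0.244, 0.355, -0.015], -0.61]]' --grip -1

```text
time: 1.4
position: [0.4432, -0.2601, 0.173]
tool_rot: [1.873, -2.521, -0.008]
ft_force: [-0.7, -0.5, -0.7]
grip_width: 1.004
```

```bash
python3 - <<'E'
from h import *
s=get_state();print(s['time'],s['position'],s['tool_rot'],s['joint_positions'])
d=shot("wrist","w1",s=1.5);print(d['mtx'],d['extrinsics'])
E
```

```text
1.4 [ 0.44318994 -0.26006624  0.17298578] [ 1.87299557 -2.52073212 -0.0079134 ] [ 0.82274771  0.06245601 -0.35530342  1.79369844  0.02131405  1.29442069
 -1.40137641]
[[297.31863964   0.         258.67680821]
 [  0.         297.31863964 190.35736837]
 [  0.           0.           1.        ]] [[-2.87990893e-01 -9.22918449e-01 -2.55504955e-01  5.12137354e-01]
 [-9.57633146e-01  2.77569338e-01  7.67725301e-02 -2.81521797e-01]
 [ 6.55566106e-05  2.66789803e-01 -9.63754739e-01  3.68156707e-01]
 [ 0.00000000e+00  0.00000000e+00  0.00000000e+00  1.00000000e+00]]
```

View pics/w1.png

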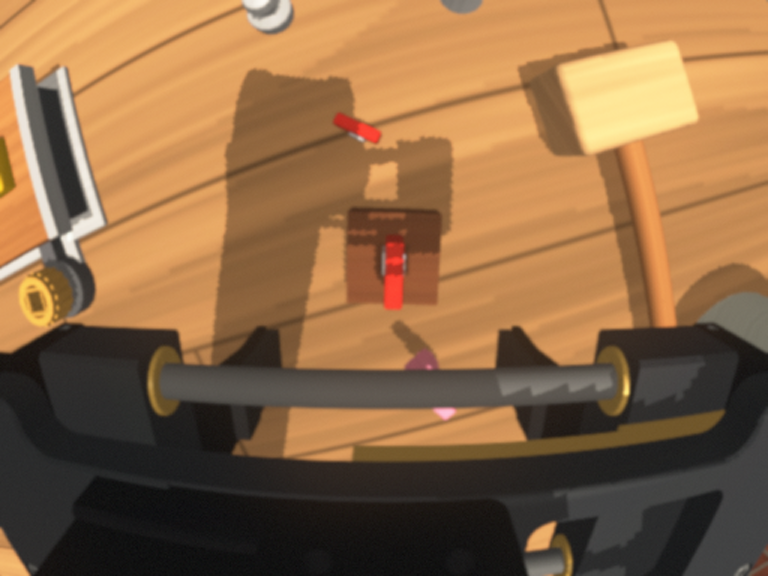

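Wrist (1.5x): handle (395,237)–(394,308), almost vertical in the image; foot at (37,302) with its socket visible. Compute the handle position and enlarge both.

```bash
python3 - <<'E'
from h import *
n=pos('w1',394/1.5,308/1.5,.094,True);f=pos('w1',395/1.5,237/1.5,.094,True)
print(n,f,np.linalg.norm(f-n),ang(n,f))
u=np.array([np.cos(-.295),np.sin(-.295),0]);print('centre from near',n+.022*u,'mid',(n+f)/2)
g=lambda x,y,z:pos('w1',x/1.5,y/1.5,z,True)
print('block edges',ang(g(347,303,.04),g(348,212,.04)),ang(g(438,303,.04),g(439,212,.04)),g(347,303,.04),g(438,303,.04))
print('foot',g(37,302,.063))
a=np.load('pics/w1.npz')['pixels']
cv2.imwrite('pics/m2.png',np.hstack([cv2.resize(a[145:215,235:285],(500,700//1),interpolation=cv2.INTER_CUBIC)[:600],cv2.resize(a[175:225,5:30],(300,600),interpolation=cv2.INTER_CUBIC)]))
E
```

```text
[ 0.42388628 -0.25904702  0.094     ] [ 0.46818388 -0.2728564   0.094     ] 0.046400171320483304 -0.3021932373326183
centre from near [ 0.44493593 -0.2654433   0.094     ] mid [ 0.44603508 -0.26595171  0.094     ]
block edges -0.3235832480557622 -0.2771916972079659 [ 0.42084766 -0.22092068  0.04      ] [ 0.40051552 -0.28845658  0.04      ]
foot [0.50898446 0.05572418 0.063     ]
```

View pics/m2.png

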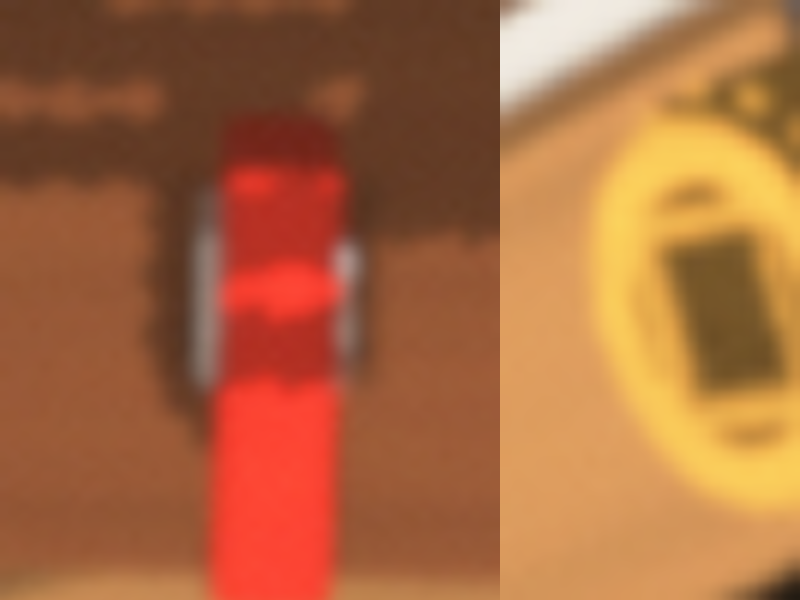

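Emit:
carry_out --motion '[[[0.002, -0.001, -0.03], 0], [[0.002, -0.001, -0.06], 0], [[0.002, -0.001, -0.09], 0], [[0.002, -0.001, -0.11], 0], [[0.002, -0.001, -0.119], 0], [[0.002, -0.001, -0.119], 0], [[0.002, -0.001, -0.119], 0], [[0.002, -0.001, -0.119], 0]]'

```text
time: 2.25
position: [0.4464, -0.2657, 0.0582]
tool_rot: [-1.866, 2.527, -0.004]
ft_force: [-0.2, -0.7, 0.1]
grip_width: 0.994
```

```bash
python3 - <<'E'
from h import *
P=[(165,240),(255,235),(285,385),(200,390)]
for z in(.06,.063):
    W=[pos('w1',5+x/12,175+y/12,z,True) for x,y in P]
    print([ (round(float(np.linalg.norm(W[i]-W[(i+1)%4])),4),round(float(ang(W[i],W[(i+1)%4])),3)) for i in range(4)],np.mean(W,0))
E
```

```text
[(0.0167, -1.82), (0.018, 2.86), (0.0159, 1.345), (0.0184, -0.236)] [0.50981116 0.06070308 0.06      ]
[(0.0166, -1.82), (0.0179, 2.86), (0.0158, 1.345), (0.0182, -0.236)] [0.50983381 0.05737141 0.063     ]
```

Descended cleanly. Close and lift.

Emit:
carry_out --motion '[[[0, 0, 0], 0], [[0, 0, 0], 0], [[0, 0, 0], 0], [[0, 0, 0], 0], [[0, 0, 0], 0], [[0, 0, 0], 0], [[0, 0, 0], 0]]' --grip 1 --squeeze 50

```text
time: 2.95
position: [0.4454, -0.2647, 0.0565]
tool_rot: [1.867, -2.527, -0.0]
ft_force: [0.1, -0.1, 0.2]
grip_width: 0.45
```

Emit:
carry_out --motion '[[[0, 0, 0.01], 0], [[0, 0, 0.02], 0], [[0, 0, 0.03], 0], [[0, 0, 0.05], 0], [[0, 0, 0.07], 0], [[0, 0, 0.08], 0], [[0, 0, 0.08], 0], [[0, 0, 0.08], 0]]'

```text
time: 3.75
position: [0.4451, -0.2646, 0.1364]
tool_rot: [1.867, -2.527, -0.0]
ft_force: [-0.8, 0.0, -0.9]
grip_width: 0.001
```

The fingers hadn't finished closing before the lift, so they shut on nothing. Reopen and look.

Emit:
carry_out --motion '[[[0, 0, 0.01], 0], [[0, 0, 0.01], 0], [[0, 0, 0.01], 0], [[0, 0, 0.01], 0], [[0, 0, 0.01], 0], [[0, 0, 0.01], 0], [[0, 0, 0.01], 0], [[0, 0, 0.01], 0], [[0, 0, 0.01], 0], [[0, 0, 0.01], 0]]' --grip -1

```text
time: 4.75
position: [0.4454, -0.2647, 0.1466]
tool_rot: [1.867, -2.527, 0.0]
ft_force: [-0.2, 0.5, -0.1]
grip_width: 0.836
```

```bash
python3 - <<'E'
from h import *
d=shot("wrist","w2",crop=(200,110,350,290),s=3.3)
print(get_state()['position'],get_state()['grip_width'])
E
```

```text
[ 0.44538311 -0.26470102  0.14659077] 0.8782972832788281
```

View pics/w2.png

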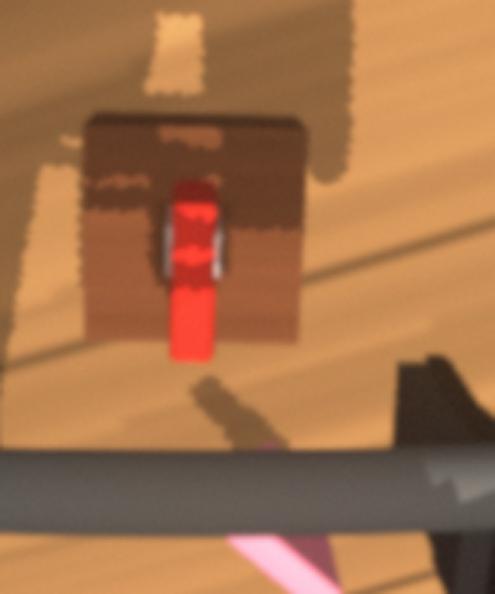

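The key is undisturbed: upright in the block, handle at crop (192,200)–(191,360). Descend again and wait for full closure.

Emit:
carry_out --motion '[[[0, 0, -0.03], 0], [[0, 0, -0.06], 0], [[0, 0, -0.08], 0], [[0, 0, -0.09], 0], [[0, 0, -0.09], 0]]'

```text
time: 5.3
position: [0.4445, -0.2641, 0.0554]
tool_rot: [1.866, -2.526, -0.004]
ft_force: [-0.3, 0.5, 0.2]
grip_width: 1.0
```

Emit:
carry_out --motion '[[[0, 0, 0], 0], [[0, 0, 0], 0], [[0, 0, 0], 0], [[0, 0, 0], 0], [[0, 0, 0], 0], [[0, 0, 0], 0], [[0, 0, 0], 0], [[0, 0, 0], 0], [[0, 0, 0], 0], [[0, 0, 0], 0], [[0, 0, 0], 0], [[0, 0, 0], 0], [[0, 0, 0], 0]]' --grip 1 --squeeze 50

```text
time: 6.6
position: [0.4454, -0.2647, 0.0565]
tool_rot: [1.867, -2.527, -0.0]
ft_force: [-0.5, 0.1, -0.6]
grip_width: 0.129
```

Emit:
carry_out --motion '[[[0, 0, 0.005], 0], [[0, 0, 0.015], 0], [[0, 0, 0.03], 0], [[0, 0, 0.05], 0], [[0, 0, 0.07], 0], [[0, 0, 0.08], 0], [[0, 0, 0.08], 0]]'

```text
time: 7.3
position: [0.4466, -0.2653, 0.1386]
tool_rot: [-1.866, 2.526, -0.006]
ft_force: [0.2, 1.5, -1.6]
grip_width: 0.129
```

Emit:
carry_out --motion '[[[0, 0.015, 0.01], 0.13], [[0, 0.04, 0.02], 0.26], [[0.005, 0.07, 0.03], 0.4], [[0.005, 0.1, 0.03], 0.53], [[0.01, 0.13, 0.03], 0.66], [[0.01, 0.16, 0.03], 0.8], [[0.01, 0.19, 0.03], 0.93], [[0.015, 0.22, 0.03], 1.06], [[0.015, 0.25, 0.03], 1.2], [[0.02, 0.28, 0.03], 1.33], [[0.02, 0.3, 0.03], 1.46], [[0.024, 0.315, 0.03], 1.57], [[0.024, 0.322, 0.03], 1.62], [[0.024, 0.322, 0.03], 1.62], [[0.024, 0.322, 0.03], 1.62], [[0.024, 0.322, 0.03], 1.62]]'

```text
time: 8.9
position: [0.4691, 0.0564, 0.1662]
tool_rot: [3.116, -0.393, -0.001]
ft_force: [0.6, 0.3, -2.2]
grip_width: 0.123
```

```bash
python3 - <<'E'
from h import *
d=shot("wrist","w3",s=1.5);s=get_state()
print(s['time'],s['position'],s['tool_rot'],s['joint_positions'],s['grip_width'],d['extrinsics'])
E
```

```text
8.95 [0.4692147  0.05643767 0.16628723] [ 3.11657561e+00 -3.93251388e-01 -6.32979393e-04] [ 0.5150192  -0.02302039 -0.67432159  1.8862017  -0.01484278  1.27387733
 -0.40585802] 0.12661258683764098 [[ 9.68790703e-01 -2.38799858e-01 -6.64770740e-02  4.86729804e-01]
 [-2.47878150e-01 -9.34374396e-01 -2.55931457e-01  1.25570762e-01]
 [-9.98080391e-04  2.64422230e-01 -9.64406495e-01  3.61641583e-01]
 [ 0.00000000e+00  0.00000000e+00  0.00000000e+00  1.00000000e+00]]
```

View pics/w3.png

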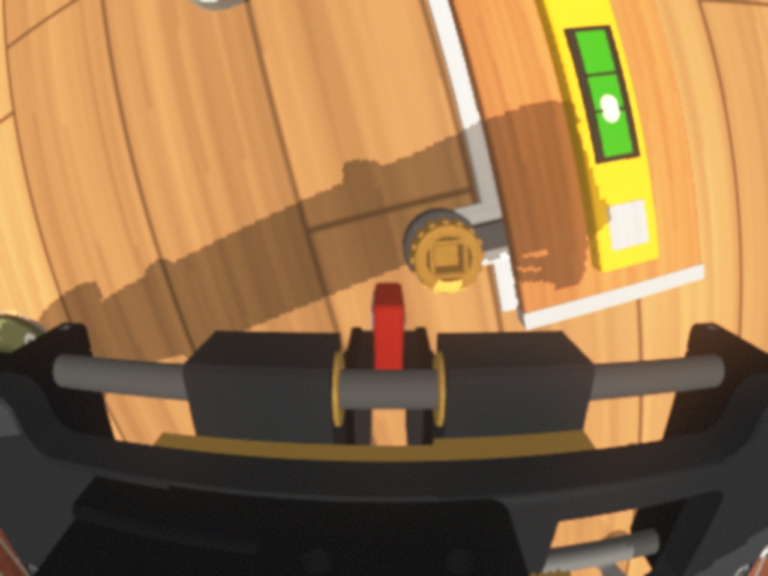

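Wrist (1.5x): foot at (447,256), handle end at (388,292), bubble at (610,108), one black line at (600,74). Enlarge foot and window.

```bash
python3 - <<'E'
from h import *
a=np.load('pics/w3.npz')['pixels']
cv2.imwrite('pics/m3.png',np.hstack([cv2.resize(a[140:215,255:330],(500,500),interpolation=cv2.INTER_CUBIC),cv2.resize(a[10:115,370:433],(300,500),interpolation=cv2.INTER_CUBIC)]))
E
```

```text
(no output)
```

View pics/m3.png

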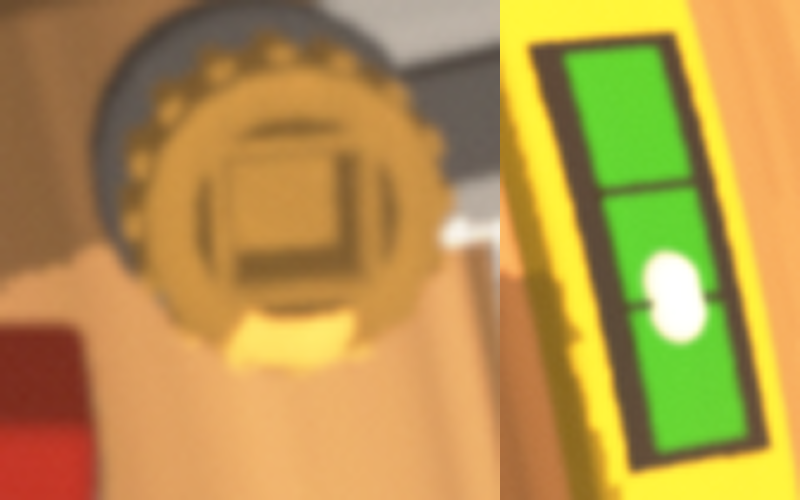

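```bash
python3 - <<'E'
from h import *
s=get_state();t=s['position']
f=lambda x,y,z=.063:pos('w3',255+x/6.667,140+y/6.667,z,True)
print('socket',f(297,217),'disc',f(290,218))
P=[(228,153),(352,148),(365,278),(236,285)]
W=[f(*p) for p in P];print([(round(float(np.linalg.norm(W[i]-W[(i+1)%4])),4),round(float(ang(W[i],W[(i+1)%4])),3)) for i in range(4)],np.mean(W,0))
print('disc edges',f(130,215),f(450,215))
# handle top far edge
z=t[2]+.019+.018
e=pos('w3',388.5/1.5,308/1.5,z,True);b=pos('w3',389/1.5,360/1.5,z,True)
print('tcp',t,'handle far end',e,'dir',ang(b,e),'centre',e-.022*np.array([np.cos(1.32),np.sin(1.32),0]))
r=s['tool_rot'];print('toolx',2*np.arctan2(r[1],r[0]))
E
```

```text
socket [0.51174102 0.05433782 0.063     ] disc [0.5106425  0.05444905 0.063     ]
[(0.0193, -0.201), (0.0208, -1.684), (0.0204, 2.949), (0.0209, 1.404)] [0.51155419 0.05447807 0.063     ]
disc edges [0.48665906 0.06097073 0.063     ] [0.535373   0.04880528 0.063     ]
tcp [0.4692147  0.05643767 0.16628723] handle far end [0.47383244 0.0750704  0.20328723] dir 1.329780648811317 centre [0.46837258 0.05375867 0.20328723]
toolx -0.2510345285674936
```

Socket ≈ (0.511,0.055), angle ≈ -0.2; bubble is ≈11 mm off, so ≈0.74 rad clockwise. Move over and lower the nose to the mouth.

Emit:
carry_out --motion '[[[0.02, 0, 0], 0.04], [[0.042, 0, 0], 0.04], [[0.042, 0, -0.01], 0.04], [[0.042, 0, -0.03], 0.04], [[0.042, 0, -0.045], 0.04], [[0.042, 0, -0.052], 0.04], [[0.042, 0, -0.057], 0.04], [[0.042, 0, -0.062], 0.04], [[0.042, 0, -0.065], 0.04], [[0.042, 0, -0.065], 0.04]]'

```text
time: 9.95
position: [0.5114, 0.0573, 0.1016]
tool_rot: [3.124, -0.328, 0.0]
ft_force: [-0.5, -0.6, -1.6]
grip_width: 0.125
```

Emit:
carry_out --motion '[[[0, 0, -0.003], 0], [[0, 0, -0.006], 0], [[0, 0, -0.009], 0], [[0, 0, -0.009], 0]]'

```text
time: 10.35
position: [0.511, 0.0572, 0.0921]
tool_rot: [3.124, -0.328, -0.001]
ft_force: [-0.5, -0.1, -1.9]
grip_width: 0.124
```

Emit:
carry_out --motion '[[[0, 0, -0.003], 0], [[0, 0, -0.006], 0], [[0, 0, -0.008], 0], [[0, 0, -0.008], 0], [[0, 0, -0.008], 0]]'

```text
time: 10.85
position: [0.5118, 0.0574, 0.0851]
tool_rot: [-3.124, 0.328, -0.001]
ft_force: [-0.8, 0.7, 2.7]
grip_width: 0.128
```

Contact at the expected depth (tip ≈24 mm in). Press on.

Emit:
carry_out --motion '[[[0, 0, -0.002], 0], [[0, 0, -0.004], 0], [[0, 0, -0.006], 0], [[0, 0, -0.006], 0], [[0, 0, -0.006], 0]]'

```text
time: 11.35
position: [0.5128, 0.0576, 0.0802]
tool_rot: [-3.124, 0.328, -0.004]
ft_force: [-1.1, -0.0, 11.6]
grip_width: 0.124
```

Pressed with ≈13 N, so it is on the stop. Turn clockwise.

Emit:
carry_out --motion '[[[0, 0, 0], -0.06], [[0, 0, 0], -0.12], [[0, 0, 0], -0.18], [[0, 0, 0], -0.24], [[0, 0, 0], -0.3], [[0, 0, 0], -0.36], [[0, 0, 0], -0.42], [[0, 0, 0], -0.48], [[0, 0, 0], -0.54], [[0, 0, 0], -0.6], [[0, 0, 0], -0.6], [[0, 0, 0], -0.6]]'

```text
time: 12.55
position: [0.5129, 0.0567, 0.0803]
tool_rot: [-2.888, 1.237, -0.005]
ft_force: [-2.4, -1.4, 10.5]
grip_width: 0.127
```

```bash
python3 - <<'E'
from h import *
d=shot("wrist","w4");s=get_state()
print(s['time'],s['position'],s['tool_rot'],s['ft_force'],s['torque'],s['joint_positions'][6])
# project window via level geometry: find green
p=d['pixels'].astype(int);g=(p[...,1]>110)&(p[...,2]<110)&(p[...,0]<90)
ys,xs=np.nonzero(g);print(len(xs),xs.min(),xs.max(),ys.min(),ys.max())
x0,y0=max(xs.min()-6,0),max(ys.min()-6,0);c=d['pixels'][y0:ys.max()+6,x0:xs.max()+6];k=min(8,600//c.shape[0],700//c.shape[1]);print(x0,y0,k)
cv2.imwrite('pics/m4.png',cv2.resize(c,None,fx=k,fy=k,interpolation=cv2.INTER_CUBIC))
E
```

```text
12.6 [0.51287588 0.05673112 0.08021559] [ 2.8879841  -1.23652969  0.00509758] [-0.65760204 -1.56978783 10.43113717] [-0.42244894  0.33258717  0.0299226 ] -1.0597942455770168
1523 278 351 0 46
272 0 8
```

View pics/m4.png

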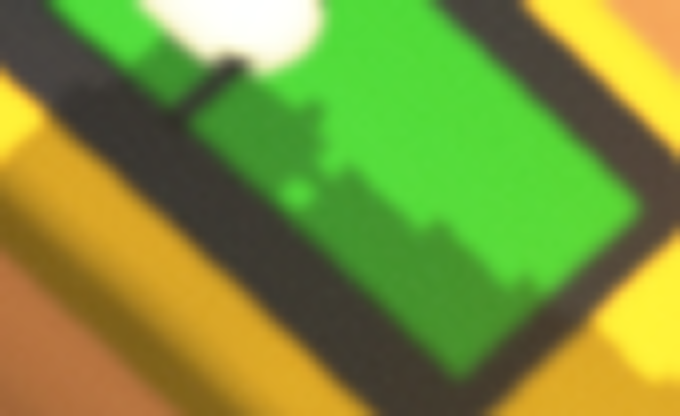

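The wrist view has lost the window (only its lower end and part of the bubble at the crop's top are in view). I'll measure the bubble by code in the scene and top cameras, checked against the start pictures.

```bash
cat >> h.py <<'E'
def bub(f,zw=.085):
    """bubble offset along level (mm, + = +y) from window middle"""
    p=np.load('pics/'+f+'.npz')['pixels']
    box={'t':(195,145,240,180),'s':(300,185,340,225)}[f[0]]
    x0,y0,x1,y1=box;c=p[y0:y1,x0:x1];k=6
    c=cv2.resize(c,None,fx=k,fy=k,interpolation=cv2.INTER_CUBIC).astype(int)
    B,G,R=c[...,0],c[...,1],c[...,2]
    g=((G>90)&(R<100)&(B<90)).astype(np.uint8)
    hull=cv2.convexHull(np.argwhere(g)[:,::-1].astype(np.int32))
    m=np.zeros_like(g);cv2.fillConvexPoly(m,hull,1)
    w=(m>0)&(R>150)&(B>110); ys,xs=np.nonzero(w)
    W=lambda q:pos(f,x0+(q[0]+.5)/k-.5,y0+(q[1]+.5)/k-.5,zw)
    r=cv2.boxPoints(cv2.minAreaRect(hull)); 
    L=sorted([(np.linalg.norm(W(r[0])-W(r[1])),0),(np.linalg.norm(W(r[1])-W(r[2])),1)])
    M=cv2.moments(m,True);cen=W((M['m10']/M['m00'],M['m01']/M['m00']));b=W((xs.mean(),ys.mean()))
    i=L[1][1];d=W(r[i+1])-W(r[i]);d/=np.linalg.norm(d);d*=np.sign(d[1])
    return 1000*(b-cen)@d,len(xs)/36,[round(1000*l[0],1) for l in L],b.round(4),cen.round(4),np.arctan2(d[1],d[0])
E
python3 - <<'E'
from h import *
shot('top','top2');shot('scene','sc2')
for f in('top1','sc1','top2','sc2'):print(f,bub(f))
# precise 2nd check: bubble of w3 in wrist view
f=lambda x,y:pos('w3',370+x*63/300,10+y*105/500,.085,True)
a,b,c=f(150,187),f(180,300),f(175,297);u=(a-b)/np.linalg.norm(a-b);print('w3',np.linalg.norm(a-b),(c-(a+b)/2)@u)
p=np.hstack([cv2.resize(np.load(f'pics/{n}.npz')['pixels'][y:y+40,x:x+40],(400,400),interpolation=cv2.INTER_CUBIC) for n,x,y in(('top2',195,143),('sc2',300,185))])
cv2.imwrite('pics/m5.png',p)
E
```

```text
top1 (np.float64(-11.61266790045754), 16.88888888888889, [np.float64(29.3), np.float64(84.3)], array([0.6375, 0.1355, 0.085 ]), array([0.6368, 0.1471, 0.085 ]), np.float64(1.5743313690442025))
sc1 (np.float64(-10.345178807400691), 17.166666666666668, [np.float64(25.2), np.float64(91.5)], array([0.631, 0.141, 0.085]), array([0.6321, 0.1513, 0.085 ]), np.float64(1.566849102681453))
top2 (np.float64(nan), 0.0, [np.float64(108.8), np.float64(110.2)], array([nan, nan, nan]), array([0.6286, 0.1225, 0.085 ]), np.float64(2.610842482392166))
sc2 (np.float64(-5.115669541807639), 16.805555555555557, [np.float64(25.4), np.float64(89.3)], array([0.6313, 0.1477, 0.085 ]), array([0.6324, 0.1528, 0.085 ]), np.float64(1.5750975866820498))
w3 0.02479008820469341 -0.01157367984710431h.py:40: RuntimeWarning: Mean of empty slice.
  M=cv2.moments(m,True);cen=W((M['m10']/M['m00'],M['m01']/M['m00']));b=W((xs.mean(),ys.mean()))
  ret = ret.dtype.type(ret / rcount)
```

View pics/m5.png

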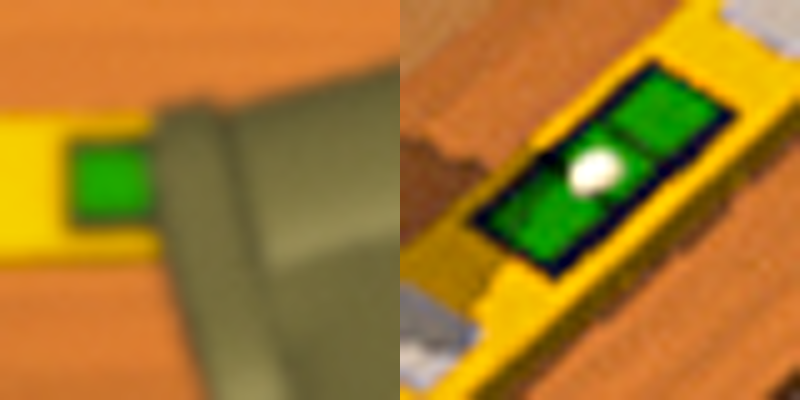

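Scene crop: bubble (597,172), upper line ≈(632,140). So about -4.7 mm remain by the lines, and -4.5 mm by displacement (6.7 of ≈11.3 mm done). That needs ≈0.3 rad more.

Emit:
carry_out --motion '[[[0, 0, 0], -0.05], [[0, 0, 0], -0.1], [[0, 0, 0], -0.15], [[0, 0, 0], -0.2], [[0, 0, 0], -0.25], [[0, 0, 0], -0.3], [[0, 0, 0], -0.3], [[0, 0, 0], -0.3], [[0, 0, 0], -0.3]]'

```text
time: 13.6
position: [0.5128, 0.0566, 0.0802]
tool_rot: [-2.671, 1.654, -0.005]
ft_force: [-1.0, -1.7, 11.1]
grip_width: 0.125
```

```bash
python3 - <<'E'
from h import *
shot('scene','sc3');s=get_state()
print(s['time'],s['position'],s['tool_rot'],s['ft_force'],s['torque'])
for f in('sc1','sc2','sc3'):print(f,bub(f))
p=np.hstack([cv2.resize(np.load(f'pics/{n}.npz')['pixels'][187:217,302:337],(400,343),interpolation=cv2.INTER_CUBIC) for n in('sc1','sc3')])
cv2.imwrite('pics/m6.png',p)
E
```

```text
13.65 [0.51286246 0.05655374 0.080248  ] [-2.67054959  1.65414862 -0.00515547] [-1.06030255 -1.71549966 12.35134891] [-0.46912789  0.31259669  0.07042062]
sc1 (np.float64(-10.345178807400691), 17.166666666666668, [np.float64(25.2), np.float64(91.5)], array([0.631, 0.141, 0.085]), array([0.6321, 0.1513, 0.085 ]), np.float64(1.566849102681453))
sc2 (np.float64(-5.115669541807639), 16.805555555555557, [np.float64(25.4), np.float64(89.3)], array([0.6313, 0.1477, 0.085 ]), array([0.6324, 0.1528, 0.085 ]), np.float64(1.5750975866820498))
sc3 (np.float64(-0.8950790244416353), 17.77777777777778, [np.float64(25.3), np.float64(89.5)], array([0.6313, 0.1518, 0.085 ]), array([0.6324, 0.1527, 0.085 ]), np.float64(1.5782970302990915))
```

View pics/m6.png

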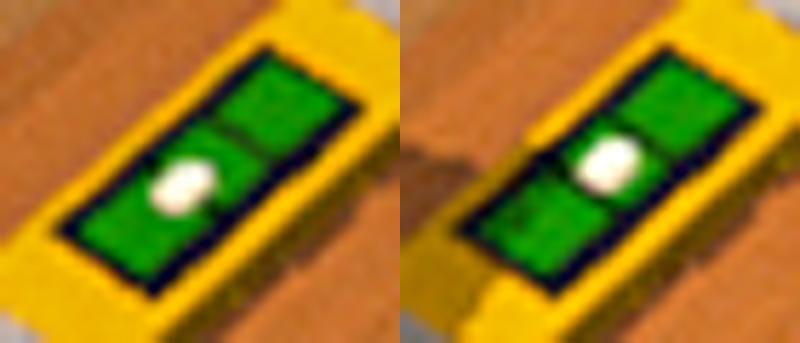

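Now between the lines: bubble (608,165), lines ≈(643,142) and ≈(582,190). About 0.5–0.9 mm remains towards -y, so a small trim of 0.05 rad.

Emit:
carry_out --motion '[[[0, 0, 0], -0.025], [[0, 0, 0], -0.05], [[0, 0, 0], -0.05], [[0, 0, 0], -0.05], [[0, 0, 0], -0.05], [[0, 0, 0], -0.05], [[0, 0, 0], -0.05], [[0, 0, 0], -0.05]]'

```text
time: 14.45
position: [0.5128, 0.0565, 0.0802]
tool_rot: [-2.628, 1.72, -0.005]
ft_force: [-0.6, -2.1, 11.1]
grip_width: 0.124
```

```bash
python3 - <<'E'
from h import *
shot('scene','sc4');shot('scene','sc5')
for f in('sc4','sc5'):print(f,bub(f))
s=get_state();print(s['time'],s['position'],s['ft_force'],s['grip_width'])
p=np.load('pics/sc5.npz')['pixels']
cv2.imwrite('pics/m7.png',np.hstack([cv2.resize(p[187:217,302:337],(467,400),interpolation=cv2.INTER_CUBIC),cv2.resize(p[150:250,220:300],(320,400),interpolation=cv2.INTER_CUBIC)]))
E
```

```text
sc4 (np.float64(-0.31808608860300985), 17.694444444444443, [np.float64(25.4), np.float64(89.5)], array([0.6315, 0.1525, 0.085 ]), array([0.6323, 0.1529, 0.085 ]), np.float64(1.5750978451975024))
sc5 (np.float64(-0.35242633400525597), 17.694444444444443, [np.float64(25.4), np.float64(88.6)], array([0.6315, 0.1525, 0.085 ]), array([0.6323, 0.1528, 0.085 ]), np.float64(1.576226883814981))
14.55 [0.51284804 0.05649458 0.08022233] [-1.69825835 -1.3642893  10.7112197 ] 0.12583072242995846
```

View pics/m7.png

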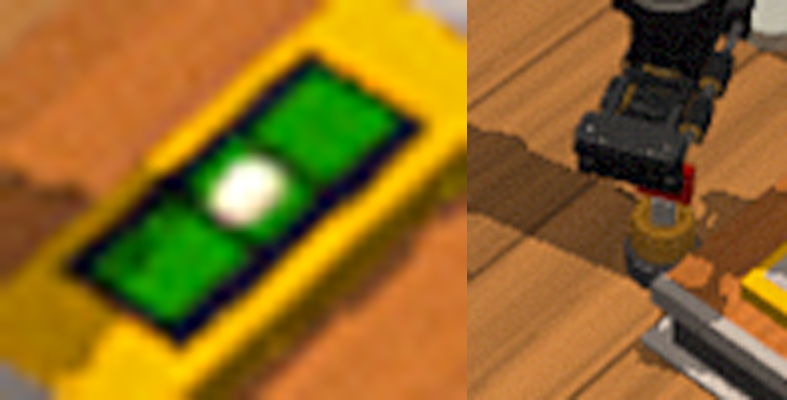

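The bubble at (248,190) sits midway between the lines, and its estimate is the same in two frames. The key is in the foot, with about 22 mm of shank and gap showing below the handle, as full seating requires. Hand in.

```bash
python3 -c "
from h import *
print(ticket.close_job())"
```

```text
the job is handed in; nothing more can be done
None
```

The job is handed in at about 14.6 s. The key is still gripped and seated in the foot, the foot is pressed down, and the bubble is centred.

**What I did:** I took the larger red key out of its block and seated it in the brass foot's socket. I then pressed the foot down and turned the key about 0.95 rad clockwise, roughly 0.15–0.2 rad of which was play in the socket. My first grasp failed because I lifted before the fingers had closed. The key stayed in its block undisturbed, and the second grasp held.

**Last checks:**
- **Bubble:** the scene camera put it 0.3 mm from the window's middle, the same in two successive pictures. It has moved about 11.5 mm, against a starting offset of 10.3 to 11.6 mm depending on the camera. The true error is probably within about 1 mm.
- **Press:** the wrist reads about 11 N, or about 13 N with the key's weight added back, well over the 6 N needed to reach the stop. I inferred that the foot is on its stop from the force and the height, and did not see it directly.
- **Grip:** steady, at an opening that matches the 12 mm handle.
- **Cameras:** only the scene camera could confirm the final bubble position. By then the arm hid the window from the top camera, and the wrist camera no longer had it in view.
- **Other objects:** I kept the arm clear of the glasses, jigger, stopper, mallet and bottle, but took no separate final picture of them.

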